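# Sweep loose connector housings into the catch tray

## Task

Clear the three loose connector housings off the mat: with the closed fingertips, sweep each of them through the open front of the metal catch tray until it lies flat on the tray floor, past the sloping front lip. Only sweep them along the surface, never pick them up, and leave the relay and the screw terminal strip that stand nearby where they are.

Things in the scene. Friction and masses are not known exactly. Their poses are not given: they have to be found in the camera images.
- tray: fixed three-sided bare-metal tray, mouth towards the robot, turned up to 0.2 rad. Origin on the bench under the centre of its flat floor; x runs from mouth to back wall, y left. Floor 90 mm deep (x -45 to 45), 150 wide (y -75 to 75), 4 mm above the bench; the sloping lip rises from x -71 to -45. Walls (sides from x -45, and back) 3 mm thick, 24.5 high. A 7 mm high screw tab juts 12 mm from each side
- housing_short: short white crimp connector housing with four ways, 17 x 22 mm, 12 mm high (solid to 10 mm). Origin at the centre of its underside, x across, y along its length, z up. Lies flat on the bench before the tray mouth, in any of three places about 110 mm apart side by side, at any yaw. About 20 g, slides freely.
- housing_middle: middle-sized white crimp connector housing with six ways, 17 x 31 mm, 12 mm high (solid to 10 mm). Origin at the centre of its underside, x across, y along its length, z up. Lies flat on the bench before the tray mouth, in any of three places about 110 mm apart side by side, at any yaw. About 20 g, slides freely.
- housing_long: long black crimp connector housing with eight ways, 17 x 40 mm, 12 mm high (solid to 10 mm). Origin at the centre of its underside, x across, y along its length, z up. Lies flat on the bench before the tray mouth, in any of three places about 110 mm apart side by side, at any yaw. About 20 g, slides freely.
- relay: upright plug-in relay with clear-white cover on a dark foot, 22 x 28 mm, 38 mm high, loose; origin at the centre of its underside. Stands nearer the robot than the housings; must stay where it is.
- terminals: white six-way screw terminal strip with brass screws, 18 x 49 mm, 14 mm high, loose, its length (its y) roughly along the robot's forward direction; origin at the centre of its underside. Lies nearer the robot than the housings; must stay where it is.

How it is judged:
At the end, for the whole second after the job is handed in: All three housings lie at rest (under 10 mm/s) flat (within 0.1 rad) on the tray floor, between its walls, the centre of each at least 8 mm past the place where the lip meets the flat floor; the relay and the terminal strip are within 8 mm of where they stood and upright (within 0.15 rad) (x of housing_short in the frame of tray between -0.037 and 0.045 m and y of housing_short in the frame of tray between -0.075 and 0.075 m and height (world z) of each of housing_short, housing_middle, housing_long below 0.008 m and angle between each of housing_short, housing_middle, housing_long's own z axis and vertical below 0.1 rad and linear speed of each of housing_short, housing_middle, housing_long below 0.01 m/s and x of housing_middle in the frame of tray between -0.037 and 0.045 m and y of housing_middle in the frame of tray between -0.075 and 0.075 m and x of housing_long in the frame of tray between -0.037 and 0.045 m and y of housing_long in the frame of tray between -0.075 and 0.075 m and distance of each of relay, terminals from where it was at the start of the episode below 0.008 m and angle between each of relay, terminals's own z axis and vertical below 0.15 rad); the robot touches nothing.
It fails at once if the relay is shoved more than 8 mm or tipped (distance of relay from where it was at the start of the episode above 0.008 m or angle between relay's own z axis and vertical above 0.15 rad).
It fails at once if the terminal strip is shoved more than 8 mm or tipped (distance of terminals from where it was at the start of the episode above 0.008 m or angle between terminals's own z axis and vertical above 0.15 rad).
It fails at once if a connector housing is lifted off the bench or the tray floor (its underside more than 15 mm above the bench) instead of being swept along (height (world z) of any of housing_short, housing_middle, housing_long above 0.015 m).
It also fails if it takes over 61 s, if anything falls off the work surface, if the arm or the gripper's body presses on something with over 40 N, if the wrist force passes 120 N, or if a joint passes its speed limit or range.

## Robot

A 7-joint arm with a two-finger parallel gripper is mounted at the origin on a cart in front of the work surface, level with it; the furniture and walls round the work are solid. World frame = base frame: x ahead of the robot, y to its left, z up, the work surface at z = 0. Lengths are in m, angles in rad, forces in N, time in s.
With the tool pointing down it reaches from about 0.425 to 0.8 m from the base axis. Payload 8.3 kg.
Tool frame: the origin (TCP) lies midway between the tips of the shut fingers; the grasp point (between the pads) lies 19 mm behind it; z points along the fingers, y is the direction in which the jaws open and shut (so a half turn about z gives the same grasp; the last joint's range is limited). The gripper opens to 85 mm and grips with 20 to 120 N. Pads are 22 mm wide; open, the fingers measure 114 mm over their backs; the gripper's body (76 mm by 85 mm) begins 54 mm behind the grasp point. The pads swing forward as they close: fully open they stand 13 mm farther back than shut.
Start: joints at [-1.224, 0.383, 0.016, 1.37, -0.006, 1.388, -0.046], TCP at [0.249, 0.573, 0.231] pointing down, gripper open.
Joint ranges: [-2.95, 2.95], [-0.25, 2.06], [-1.52, 1.56], [0.18, 2.33], [-1.44, 4.58], [0.02, 2.06], [-3.01, 3.01]. Speed limits (rad/s): [2.39, 2.39, 3.01, 3.01, 3.14, 3.14, 3.14].

## Interface

Orientations are given as a unit quaternion [x, y, z, w].
In Python, from workcell import sensors, viewer, robot gives the robot as it stands. The module is installed in compiled form; this text tells all that it offers.
- The arm moves only by the shell command python3 -m inch 'ROWS' [FORCE]. ROWS is JSON, a list of rows, each an object of numbers: "dx", "dy", "dz": the shift along the tool's x, y, z in mm; "wx", "wy", "wz": the turn, a rotation vector about the tool's x, y, z in degrees; "hand": the opening, from 0 (shut) to 1 (fully open). A call has 1 to 12 rows; each row shifts and turns the pose as measured when the row begins, along the tool's axes as they then stand; what a row does not reach is not made up. A row lasts 1/10 s, in which the tool goes at most 50 mm and 8.59 degrees, less where a joint would pass 70% of its speed; a pose out of reach is approached as far as the arm can. A call is refused whole if a number of a shift passes 50 or a number of a turn 8.59, either way. A call with a gripper value outside its range is refused whole. The fingers move at their own pace and stop on an object; FORCE is the grip in N (left out, the last holds). Time passes only in rows, so rows that do not move let the fingers close. It gives the time, the measured TCP pose, the force and the opening at its end, in the units of the state.
- sensors.sense(): the state, without advancing time (a new reading comes with each control period).
- viewer.camera(name): name is "scene" or "top" or "wrist"; returns a dict with "pixels" (400x640x3 uint8, red, green, blue), "range_z" (400x640 float32, m along the optical axis (not along the pixel's ray), 0 where there is no reading), "fovy" (degrees; the focal length in pixels is half the picture's height over the tangent of half this angle, whatever the lens; pixels are square), "cx", "cy" (the principal point, pixels), "position" and "orientation" of the camera in the world; the wrist camera has in their place "mount" (4x4, takes a point from camera to tool coordinates, whose origin is the TCP and whose axes are the flange's). Camera axes: x right, y down, z forward; pixel columns grow to the right and rows downward; lengths in m; the calibration is good to about 2 mm. A picture is of the moment at which its call begins: read the wrist's pose just before it.
- robot.close_job(): hands the job in, once; it reports no verdict.
The state is a dict: "time_s": time; "joint_pos": joint angles; "qvel": joint speeds; "effort": joint torques, N m; "tcp_pos": TCP position; "orientation": TCP orientation; "force": force on the tool from outside, world axes, zero at the start; "wrist_torque": the same for the moment, N m; "opening": finger opening in m.
Only numpy, scipy, OpenCV 4.12 (cv2) and the standard library are available. Lean on these libraries where they do the work, as an engineer would, in place of code of your own. Each camera call takes 0.05 s, during which the arm holds its last target.

## Working session

There is one attempt and no reset: what is moved stays moved. The work goes in short steps, Python scripts to look and compute and a shell command to move; the robot and the scene stay as the last step left them, time stands still between calls to the robot, and variables do not carry over. Pictures are saved under pics/ and viewed, and the job is handed in when it is done.

```bash
mkdir -p pics; cat > h.py <<'E'
from workcell import sensors, viewer, robot
import numpy as np, cv2
from scipy.spatial.transform import Rotation as R
def cam(n,name=None):
    c=viewer.camera(n)
    if name: cv2.imwrite('pics/'+name+'.png',c['pixels'][:,:,::-1])
    return c
def world(c):
    d=c['range_z'];H,W=d.shape;f=H/2/np.tan(np.radians(c['fovy'])/2)
    u,v=np.meshgrid(np.arange(W),np.arange(H))
    p=np.stack([(u-c['cx'])/f*d,(v-c['cy'])/f*d,d],-1)
    o=np.array(c['orientation'])
    M=R.from_quat(o).as_matrix() if o.size==4 else o
    return p@M.T+np.array(c['position'])
E
python3 - <<'E'
from h import *
s=sensors.sense()
print(s)
for n in('top','scene'):
    c=cam(n,n+'0');print(n,c['fovy'],c['cx'],c['cy'],c['position'],c['orientation'])
    np.save(n+'0.npy',world(c))
E
```

```text
{'time_s': 0.0, 'joint_pos': array([-1.2239082 ,  0.38425099,  0.01635624,  1.37117405, -0.00631569,
        1.38819646, -0.04647115]), 'qvel': array([-0.00077903,  0.00026691, -0.00079037, -0.0008051 ,  0.001938  ,
        0.00041251,  0.00141012]), 'effort': array([ 2.57018864e-04, -6.27575397e+01,  8.44432544e-01, -3.71829414e+01,
        1.65884971e-02,  1.39305546e-02,  1.61619177e-06]), 'tcp_pos': array([0.24875877, 0.57280502, 0.23026172]), 'orientation': array([ 2.03411420e-01,  9.79092853e-01, -9.70946714e-04, -1.94187951e-04]), 'force': array([ 0.38124305,  0.74988931, -0.43969052]), 'wrist_torque': array([-0.01251707,  0.01393997, -0.01534301]), 'opening': 0.08524300671042993}
top 42.12329443586506 331.3162727580886 193.98820916634548 [0.34965865 0.0887365  0.95628558] [ 0.7090311  -0.70026331  0.06432338 -0.05261836]
scene 51.62774004212007 315.50399107643625 206.9210991511493 [0.01080103 0.54711821 0.54790578] [-0.36203591  0.81721979 -0.41340314  0.17372297]
```

View pics/top0.png

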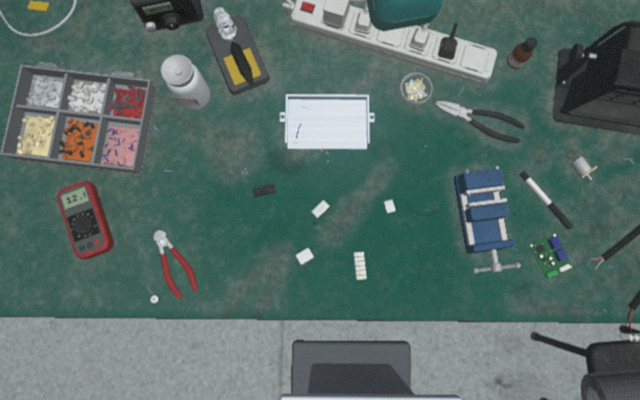

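View pics/scene0.png

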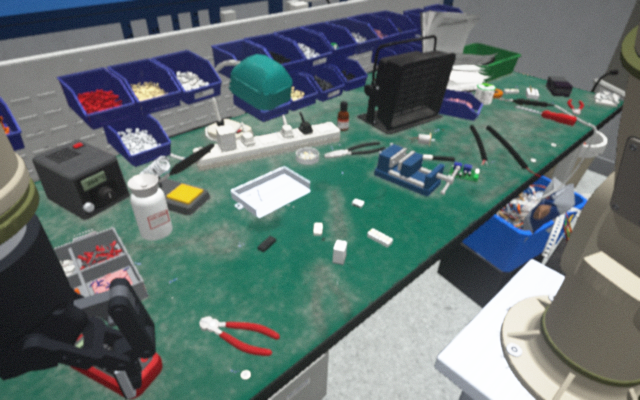

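The top view shows the tray at (327,122). The long black housing is at (264,190), the middle one at (320,209) and the short one at (390,206). The relay is at (304,256) and the terminal strip at (360,265). Next I'll measure these.

```bash
python3 - <<'E'
from h import *
P=np.load('top0.npy');im=cv2.imread('pics/top0.png')
c=im[85:285,240:420];cv2.imwrite('pics/crop0.png',cv2.resize(c,(720,800))[:600]) 
cv2.imwrite('pics/crop0.png',cv2.resize(c,None,fx=3,fy=3,interpolation=2))
def obj(n,x0,x1,y0,y1,zmin,zmax=.06):
    Q=P[y0:y1,x0:x1].reshape(-1,3);m=(Q[:,2]>zmin)&(Q[:,2]<zmax);q=Q[m]
    r=cv2.minAreaRect(q[:,:2].astype(np.float32)*1000)
    print(n,m.sum(),'top z',np.median(q[:,2]),'mean',q.mean(0).round(4),r)
print('bench z',np.median(P[160:180,290:380,2]))
obj('long',250,280,178,202,.006);obj('mid',305,335,197,222,.006);obj('short',378,402,195,217,.006)
obj('relay',290,320,243,270,.006);obj('relay hi',290,320,243,270,.03);obj('term',348,374,245,285,.006)
obj('tray',275,382,88,156,.015)
for p in [(285,96),(368,95),(287,150),(369,149),(327,122),(300,140),(350,140)]: print(p,P[p[1],p[0]].round(4))
for x in(300,327,355): print([ (v,round(P[v,x,0],3),round(P[v,x,2],4)) for v in range(90,160,3)])
E
```

```text
bench z 0.0019243559055018289
long 192 top z 0.009244983876702695 mean [0.5149 0.1985 0.0094] ((514.0647583007812, 196.81227111816406), (40.88555145263672, 36.72608184814453), 60.63755798339844)
mid 148 top z 0.009719656032801949 mean [0.4815 0.094  0.0097] ((481.25738525390625, 93.26176452636719), (37.13530731201172, 30.760650634765625), 40.78400421142578)
short 115 top z 0.0093829327827053 mean [ 0.4879 -0.0335  0.0096] ((487.123046875, -32.727989196777344), (26.761545181274414, 33.044151306152344), 18.143129348754883)
relay 190 top z 0.03637660637694656 mean [0.393  0.12   0.0343] ((393.67437744140625, 120.7825698852539), (54.46918869018555, 27.718517303466797), 31.532102584838867)
relay hi 168 top z 0.03666287137139629 mean [0.3934 0.1203 0.0367] ((393.64166259765625, 120.56539916992188), (19.496845245361328, 26.410886764526367), 31.826751708984375)
term 271 top z 0.012164752638782805 mean [0.3788 0.0211 0.0122] ((375.64453125, 19.849624633789062), (33.17118835449219, 56.772743225097656), 78.96255493164062)
tray 532 top z 0.022445997896961667 mean [0.6674 0.086  0.0228] ((649.028
[... 2931 characters left out ...]
float64(0.0047)), (117, np.float64(0.658), np.float64(0.004)), (120, np.float64(0.653), np.float64(0.0037)), (123, np.float64(0.646), np.float64(0.007)), (126, np.float64(0.64), np.float64(0.0047)), (129, np.float64(0.634), np.float64(0.0066)), (132, np.float64(0.63), np.float64(0.0012)), (135, np.float64(0.624), np.float64(0.0003)), (138, np.float64(0.617), np.float64(0.0041)), (141, np.float64(0.612), np.float64(0.0029)), (144, np.float64(0.606), np.float64(0.0003)), (147, np.float64(0.6), np.float64(0.003)), (150, np.float64(0.594), np.float64(0.0032)), (153, np.float64(0.589), np.float64(-0.0018)), (156, np.float64(0.583), np.float64(0.002)), (159, np.float64(0.577), np.float64(0.0002))]
```

View pics/crop0.png

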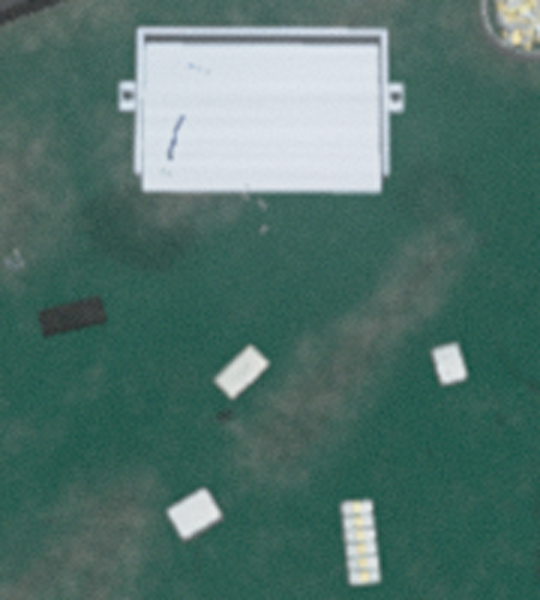

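```bash
python3 -m inch '[{"wz":-7.9,"hand":0},{"wz":-7.9,"hand":0},{"wz":-7.7,"hand":0},{"hand":0}]' 40; python3 -m inch '[{"dx":-18,"dy":-45},{"dx":-18,"dy":-45},{"dx":-18,"dy":-45},{"dx":-18,"dy":-45},{"dx":-18,"dy":-45},{"dx":-18,"dy":-45},{"dx":-18,"dy":-45},{"dx":-18,"dy":-45},{"dx":-18,"dy":-45},{"dx":-18,"dy":-45}]'; python3 - <<'E'
from h import *
c=cam('wrist','w0');print(c['mount'],c['fovy']); s=sensors.sense();print(s['tcp_pos'],s['orientation'])
cv2.imwrite('pics/s1.png',cv2.resize(cv2.imread('pics/scene0.png')[150:270,200:420],None,fx=3.5,fy=3.5,interpolation=2))
E
```

```text
[[-1.77617133e-04 -9.59948242e-01 -2.80177339e-01  7.07567429e-02]
 [ 9.99999342e-01 -4.88107978e-04  1.03841867e-03  4.50487057e-05]
 [-1.13358497e-03 -2.80176970e-01  9.59947697e-01 -1.41865636e-01]
 [ 0.00000000e+00  0.00000000e+00  0.00000000e+00  1.00000000e+00]] 62.607509814899835
[0.24880829 0.57291585 0.23048714] [ 2.03416760e-01  9.79091938e-01 -7.60278224e-04 -1.41762975e-04]invalid input
invalid input
```

View pics/w0.png

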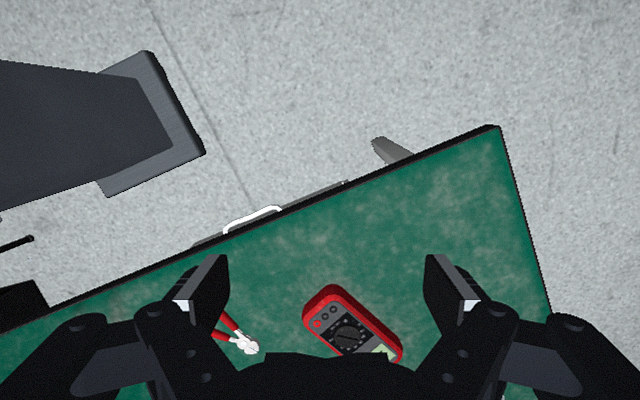

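View pics/s1.png

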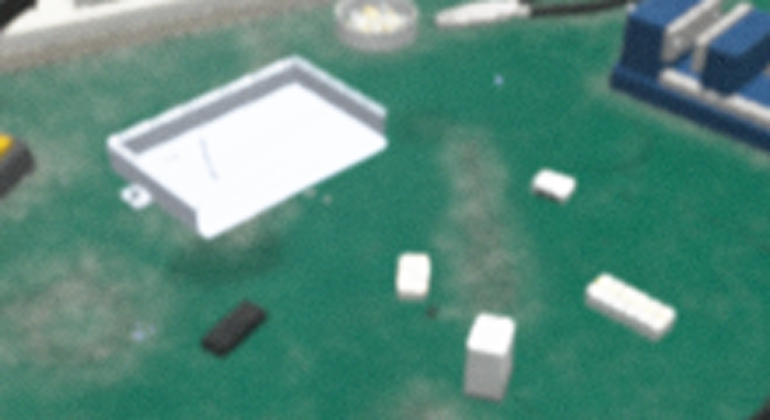

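```bash
python3 -m inch '[{"dx":0,"dy":0,"dz":0,"wx":0,"wy":0,"wz":-7.9,"hand":0},{"dx":0,"dy":0,"dz":0,"wx":0,"wy":0,"wz":-7.9,"hand":0},{"dx":0,"dy":0,"dz":0,"wx":0,"wy":0,"wz":-7.7,"hand":0}]' 40
```

```text
time_s: 0.45
tcp_pos: [0.2484, 0.5723, 0.2291]
orientation: [-0.006, 1.0, -0.002, -0.001]
force: [-0.2, 0.6, 0.6]
opening: 0.044
```

```bash
python3 -m inch '[{"dx":-18,"dy":-45,"dz":0,"wx":0,"wy":0,"wz":0,"hand":0},{"dx":-18,"dy":-45,"dz":0,"wx":0,"wy":0,"wz":0,"hand":0},{"dx":-18,"dy":-45,"dz":0,"wx":0,"wy":0,"wz":0,"hand":0},{"dx":-18,"dy":-45,"dz":0,"wx":0,"wy":0,"wz":0,"hand":0},{"dx":-18,"dy":-45,"dz":0,"wx":0,"wy":0,"wz":0,"hand":0},{"dx":-18,"dy":-45,"dz":0,"wx":0,"wy":0,"wz":0,"hand":0},{"dx":-18,"dy":-45,"dz":0,"wx":0,"wy":0,"wz":0,"hand":0},{"dx":-18,"dy":-45,"dz":0,"wx":0,"wy":0,"wz":0,"hand":0},{"dx":-18,"dy":-45,"dz":0,"wx":0,"wy":0,"wz":0,"hand":0},{"dx":-18,"dy":-45,"dz":0,"wx":0,"wy":0,"wz":0,"hand":0}]' 40;  python3 - <<'E'
from h import *
s=sensors.sense();c=cam('wrist','w1'); print(s['tcp_pos'],s['orientation'])
T=np.eye(4);T[:3,:3]=R.from_quat(s['orientation']).as_matrix();T[:3,3]=s['tcp_pos'];M=T@c['mount']
c['position']=M[:3,3];c['orientation']=R.from_matrix(M[:3,:3]).as_quat()
np.save('w1.npy',world(c))
E
```

```text
time_s: 1.45
tcp_pos: [0.4368, 0.1174, 0.2257]
orientation: [-0.016, 1.0, -0.003, -0.004]
force: [1.5, 0.9, 0.1]
opening: 0.0002
[0.43681189 0.11735658 0.22566415] [-0.01588009  0.99986354 -0.0026521  -0.00370128]
```

View pics/w1.png

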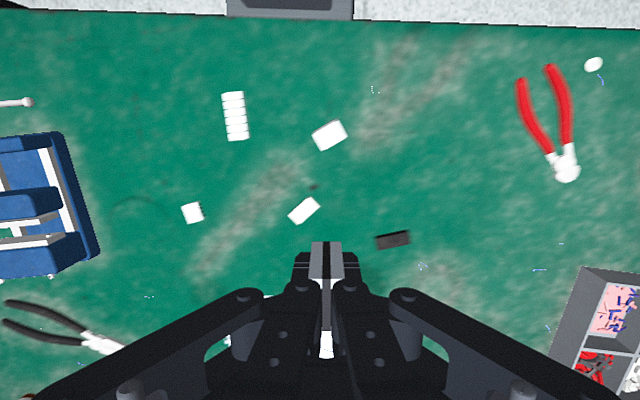

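```bash
cat >> h.py <<'E'
def seg(c,P,box,black=False,zt=.010):
    x0,x1,y0,y1=box;im=c[y0:y1,x0:x1].astype(int)
    m=(im.max(2)<65) if black else ((im.min(2)>130))
    m=m.astype(np.uint8);n,l,st,_=cv2.connectedComponentsWithStats(m)
    k=1+np.argmax(st[1:,4]);ys,xs=np.nonzero(l==k)
    return st[k,4],np.stack([xs+x0,ys+y0],1)
def rect(c,img,box,black=False,zt=.011):
    """outline projected on plane z=zt by calibration"""
    n,px=seg(img,None,box,black)
    f=200/np.tan(np.radians(c['fovy'])/2)
    d=np.c_[(px[:,0]-c['cx'])/f,(px[:,1]-c['cy'])/f,np.ones(len(px))]@R.from_quat(c['orientation']).as_matrix().T
    o=np.array(c['position']);w=o+d*((zt-o[2])/d[:,2])[:,None]
    r=cv2.minAreaRect((w[:,:2]*1000).astype(np.float32))
    (a,b),(w1,h1),t=r
    L=t if w1>=h1 else t+90
    print('n',n,'c',(round(a,1),round(b,1)),'size',round(max(w1,h1),1),round(min(w1,h1),1),'long axis deg from +x',round(((L+90)%180)-90,1))
def wristcam(name=None):
    s=sensors.sense();c=cam('wrist',name)
    T=np.eye(4);T[:3,:3]=R.from_quat(s['orientation']).as_matrix();T[:3,3]=s['tcp_pos'];M=T@c['mount']
    c['position']=M[:3,3];c['orientation']=R.from_matrix(M[:3,:3]).as_quat();return c
E
python3 - <<'E'
from h import *
c=wristcam('w2');im=c['pixels'];print(sensors.sense()['tcp_pos'])
for n,b,k,z in [('short',(170,215,190,235),0,.011),('mid',(280,325,190,230),0,.011),('long',(365,420,222,255),1,.011),('relay',(305,355,112,160),0,.038),('term',(215,255,82,150),0,.014)]: print(n);rect(c,im,b,k,z)
c=cam('top');im=c['pixels']
print('top')
for n,b,k,z in [('short',(378,402,195,217),0,.011),('relay',(290,320,243,270),0,.038),('term',(348,374,245,285),0,.014),('mid',(305,335,195,222),0,.011),('long',(250,280,178,202),1,.011)]:
  print(n)
  try: rect(c,im,b,k,z)
  except Exception as e: print(e)
cv2.imwrite('pics/t2.png',im[:,:,::-1])
E
```

```text
[0.43870105 0.11207088 0.22586235]
short
n 290 c (487.5, -31.9) size 23.2 18.4 long axis deg from +x 15.5
mid
n 375 c (481.0, 95.0) size 31.4 17.3 long axis deg from +x -45.4
long
n 112 c (507.2, 196.8) size 38.7 6.6 long axis deg from +x -78.4
relay
n 595 c (393.0, 120.7) size 26.9 21.7 long axis deg from +x -58.4
term
n 817 c (379.1, 22.2) size 49.0 18.8 long axis deg from +x 5.9
top
short
n 230 c (487.5, -27.1) size 39.1 29.5 long axis deg from +x -0.2
relay
n 300 c (392.4, 108.8) size 45.5 28.1 long axis deg from +x 0.9
term
n 940 c (379.4, 19.9) size 69.8 45.2 long axis deg from +x 0.3
mid
n 807 c (481.4, 95.3) size 53.5 48.2 long axis deg from +x -89.2
long
attempt to get argmax of an empty sequence
```

View pics/t2.png

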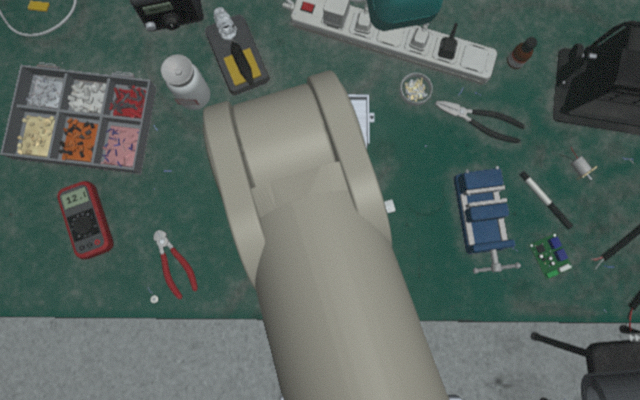

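```bash
python3 -m inch '[{"dx":0,"dy":-16,"dz":30,"wx":0,"wy":0,"wz":1.8,"hand":0},{"dx":0,"dy":0,"dz":40,"wx":0,"wy":0,"wz":0,"hand":0},{"dx":0,"dy":0,"dz":40,"wx":0,"wy":0,"wz":0,"hand":0},{"dx":0,"dy":0,"dz":40,"wx":0,"wy":0,"wz":0,"hand":0},{"dx":0,"dy":0,"dz":20,"wx":0,"wy":0,"wz":0,"hand":0},{"dx":0,"dy":0,"dz":0,"wx":0,"wy":0,"wz":0,"hand":0}]'
```

```text
time_s: 2.2
tcp_pos: [0.436, 0.105, 0.0511]
orientation: [0.001, 1.0, -0.001, -0.002]
force: [-0.5, 0.2, 0.9]
opening: 0.0003
```

```bash
python3 -m inch '[{"dx":-3,"dy":-8,"dz":20,"wx":0,"wy":0,"wz":0,"hand":0},{"dx":0,"dy":0,"dz":15,"wx":0,"wy":0,"wz":0,"hand":0},{"dx":0,"dy":0,"dz":5,"wx":0,"wy":0,"wz":0,"hand":0},{"dx":0,"dy":0,"dz":0,"wx":0,"wy":0,"wz":0,"hand":0}]'; python3 - <<'E'
from h import *
c=wristcam('w3');s=sensors.sense();print(s['tcp_pos'],s['force'])
E
```

```text
time_s: 2.6
tcp_pos: [0.4399, 0.1012, 0.0131]
orientation: [-0.002, 1.0, 0.0, -0.001]
force: [-0.2, -0.1, 0.4]
opening: -0.0003
[0.44025622 0.10135305 0.01353208] [ 0.04565954  0.06214647 -0.35845302]
```

View pics/w3.png

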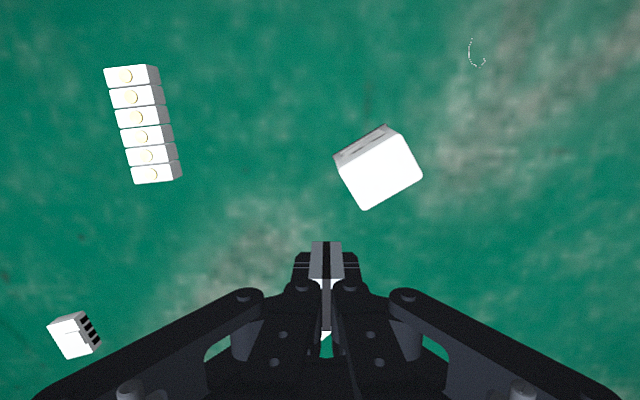

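```bash
python3 -m inch '[{"dx":0,"dy":-5,"dz":7,"wx":0,"wy":0,"wz":0,"hand":0},{"dx":-6,"dy":0,"dz":0,"wx":0,"wy":0,"wz":0,"hand":0},{"dx":-12,"dy":0,"dz":0,"wx":0,"wy":0,"wz":0,"hand":0},{"dx":-12,"dy":0,"dz":0,"wx":0,"wy":0,"wz":0,"hand":0},{"dx":-12,"dy":0,"dz":0,"wx":0,"wy":0,"wz":0,"hand":0},{"dx":-12,"dy":0,"dz":0,"wx":0,"wy":0,"wz":0,"hand":0},{"dx":-12,"dy":0,"dz":0,"wx":0,"wy":0,"wz":0,"hand":0},{"dx":0,"dy":0,"dz":0,"wx":0,"wy":0,"wz":0,"hand":0}]'; python3 - <<'E'
from h import *
c=cam('top','t3');c=cam('scene','s3')
cv2.imwrite('pics/s3c.png',cv2.resize(c['pixels'][150:290,200:420,::-1],None,fx=3.5,fy=3.5,interpolation=2))
E
```

```text
time_s: 3.45
tcp_pos: [0.5167, 0.0977, 0.0106]
orientation: [-0.002, 1.0, 0.002, 0.003]
force: [0.5, -0.1, 0.0]
opening: 0.0004
```

View pics/s3c.png

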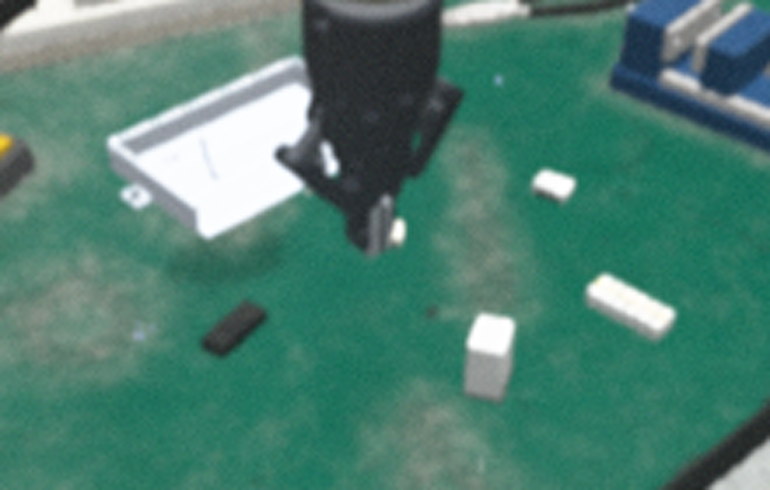

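```bash
python3 - <<'E'
from h import *
c=wristcam('w4');s=sensors.sense();print(s['tcp_pos'],s['force'])
im=cv2.imread('pics/s3.png')[195:235,285:335];cv2.imwrite('pics/s3d.png',cv2.resize(im,None,fx=12,fy=12,interpolation=2))
E
```

```text
[0.51403206 0.09766436 0.01008451] [-0.37297946 -0.42599246  0.55056689]
```

View pics/w4.png

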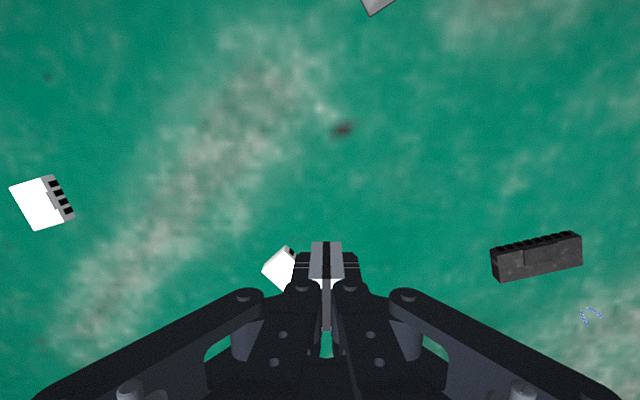

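View pics/s3d.png

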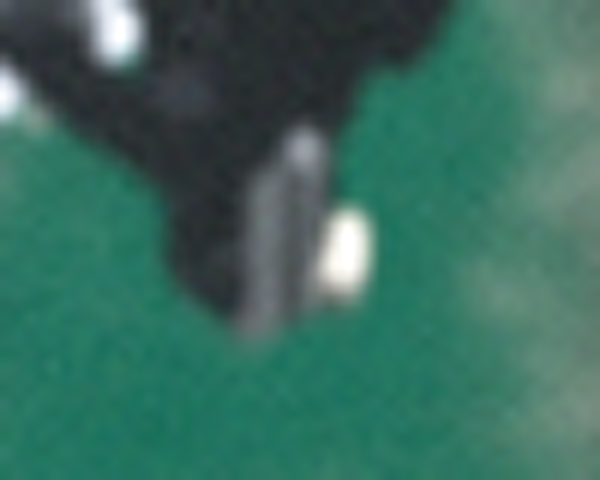

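```bash
python3 -m inch '[{"dx":30,"dy":3,"dz":0,"wx":0,"wy":0,"wz":0,"hand":0},{"dx":35,"dy":0,"dz":-20,"wx":0,"wy":0,"wz":0,"hand":0},{"dx":20,"dy":0,"dz":-50,"wx":0,"wy":0,"wz":0,"hand":0},{"dx":0,"dy":0,"dz":-50,"wx":0,"wy":0,"wz":0,"hand":0},{"dx":0,"dy":0,"dz":-30,"wx":0,"wy":0,"wz":0,"hand":0},{"dx":0,"dy":0,"dz":0,"wx":0,"wy":0,"wz":0,"hand":0}]'; python3 - <<'E'
from h import *
s=sensors.sense();print(s['tcp_pos'],s['joint_pos'][6])
c=wristcam('w5')
E
```

```text
time_s: 4.2
tcp_pos: [0.4215, 0.0991, 0.1597]
orientation: [-0.003, 1.0, 0.001, -0.001]
force: [0.4, 0.1, 0.0]
opening: -0.0004
[0.42153275 0.09905508 0.15965034] 1.2833353722403646
```

View pics/w5.png

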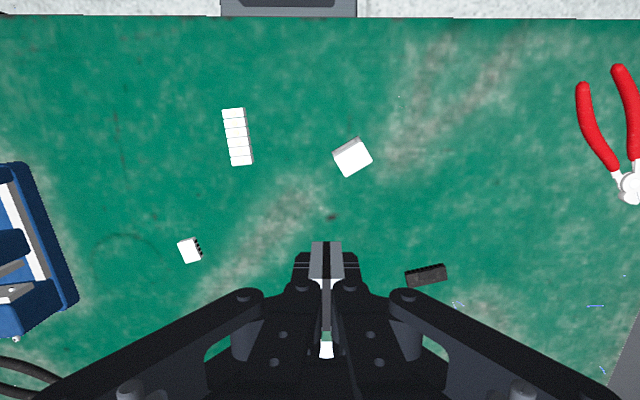

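```bash
python3 -m inch '[{"dx":0,"dy":0,"dz":-10,"wx":0,"wy":0,"wz":-8.3,"hand":0},{"dx":0,"dy":0,"dz":-10,"wx":0,"wy":0,"wz":-8.3,"hand":0},{"dx":0,"dy":0,"dz":-10,"wx":0,"wy":0,"wz":-8.3,"hand":0},{"dx":0,"dy":0,"dz":0,"wx":0,"wy":0,"wz":-8.3,"hand":0},{"dx":0,"dy":0,"dz":0,"wx":0,"wy":0,"wz":-8.3,"hand":0},{"dx":0,"dy":0,"dz":0,"wx":0,"wy":0,"wz":-8.3,"hand":0},{"dx":0,"dy":0,"dz":0,"wx":0,"wy":0,"wz":-8.3,"hand":0},{"dx":0,"dy":0,"dz":0,"wx":0,"wy":0,"wz":-8.3,"hand":0},{"dx":0,"dy":0,"dz":0,"wx":0,"wy":0,"wz":-8.3,"hand":0},{"dx":0,"dy":0,"dz":0,"wx":0,"wy":0,"wz":-8.3,"hand":0},{"dx":0,"dy":0,"dz":0,"wx":0,"wy":0,"wz":-7,"hand":0},{"dx":0,"dy":0,"dz":0,"wx":0,"wy":0,"wz":0,"hand":0}]'; python3 - <<'E'
from h import *
s=sensors.sense();print(s['tcp_pos'],s['joint_pos'][6],R.from_quat(s['orientation']).as_matrix().round(3))
c=wristcam('w6')
E
```

```text
time_s: 5.45
tcp_pos: [0.4087, 0.0958, 0.1702]
orientation: [0.729, -0.684, -0.008, 0.014]
force: [-0.7, -0.2, -0.4]
opening: 0.0
[0.40868429 0.09577519 0.17024338] 2.9016884506976206 [[ 0.064 -0.997 -0.032]
 [-0.998 -0.063 -0.009]
 [ 0.007  0.032 -0.999]]
```

View pics/w6.png

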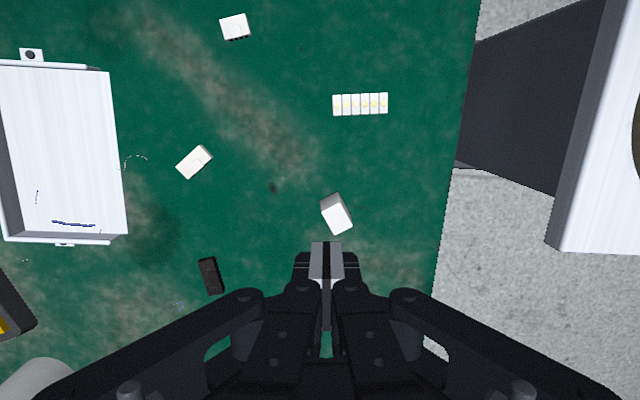

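```bash
python3 - <<'E'
from h import *
c=wristcam('w7');im=c['pixels'];P=world(c)
for n,b,k,z in [('short',(215,252,10,45),0,.011),('mid',(172,218,140,184),0,.011),('long',(190,230,250,300),1,.011),('relay',(312,360,188,240),0,.038),('term',(328,395,85,120),0,.014)]: print(n);rect(c,im,b,k,z)
for p in [(108,72),(127,232),(100,70),(118,238),(110,150),(125,200),(5,62),(20,240),(115,100),(60,150)]: print(p,P[p[1],p[0]].round(4))
print([(u,P[150,u].round(3).tolist()) for u in range(60,135,5)])
cv2.imwrite('pics/w7c.png',cv2.resize(im[40:260,0:160,::-1],None,fx=2.7,fy=2.7,interpolation=2))
E
```

```text
short
n 583 c (488.0, -32.8) size 22.3 16.0 long axis deg from +x 16.9
mid
n 639 c (526.3, 81.7) size 32.6 16.3 long axis deg from +x 43.1
long
n 704 c (513.6, 197.1) size 42.7 19.2 long axis deg from +x -75.7
relay
n 748 c (395.3, 117.6) size 32.6 20.5 long axis deg from +x -60.4
term
n 1157 c (379.4, 21.6) size 48.8 17.9 long axis deg from +x 6.1
(108, 72) [0.5981 0.0081 0.0025]
(127, 232) [0.5979 0.1568 0.0014]
(100, 70) [0.6041 0.007  0.0036]
(118, 238) [0.6058 0.1626 0.0038]
(110, 150) [0.6039 0.0758 0.0032]
(125, 200) [0.5961 0.1236 0.0018]
(5, 62) [0.665  0.0068 0.0237]
(20, 240) [0.6831 0.1605 0.0224]
(115, 100) [0.5957 0.0312 0.0009]
(60, 150) [0.6487 0.0782 0.0032]
[(60, [0.649, 0.078, 0.003]), (65, [0.645, 0.078, 0.002]), (70, [0.64, 0.078, 0.002]), (75, [0.636, 0.078, 0.002]), (80, [0.631, 0.077, 0.003]), (85, [0.627, 0.077, 0.003]), (90, [0.621, 0.077, 0.004]), (95, [0.617, 0.076, 0.003]), (100, [0.612, 0.076, 0.004]), (105, [0.608, 0.076, 0.004]), (110, [0.604, 0.076, 0.003]), (115, [0.6, 0.076, 0.002]), (120, [0.596, 0.075, 0.002]), (125, [0.591, 0.075, 0.002]), (130, [0.586, 0.075, 0.003])]
```

View pics/w7c.png

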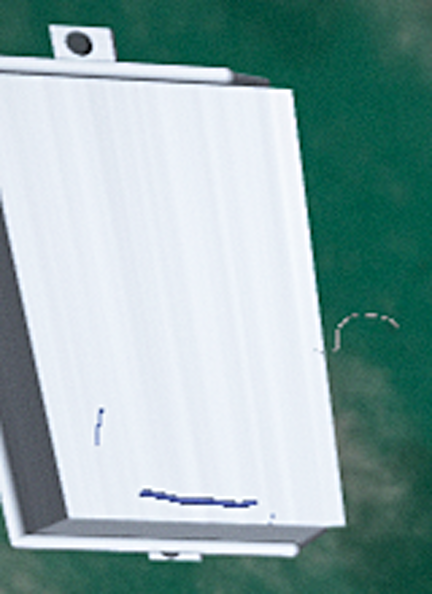

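```bash
python3 -m inch '[{"dx":0,"dy":0,"dz":0,"wx":0,"wy":0,"wz":8.5,"hand":0},{"dx":0,"dy":0,"dz":0,"wx":0,"wy":0,"wz":8.5,"hand":0},{"dx":0,"dy":0,"dz":0,"wx":0,"wy":0,"wz":8.5,"hand":0},{"dx":0,"dy":0,"dz":0,"wx":0,"wy":0,"wz":8.5,"hand":0},{"dx":0,"dy":0,"dz":0,"wx":0,"wy":0,"wz":8.5,"hand":0},{"dx":0,"dy":0,"dz":0,"wx":0,"wy":0,"wz":8.5,"hand":0},{"dx":0,"dy":0,"dz":0,"wx":0,"wy":0,"wz":8.5,"hand":0},{"dx":0,"dy":0,"dz":0,"wx":0,"wy":0,"wz":8.5,"hand":0},{"dx":0,"dy":0,"dz":0,"wx":0,"wy":0,"wz":8.5,"hand":0},{"dx":0,"dy":0,"dz":0,"wx":0,"wy":0,"wz":8.5,"hand":0},{"dx":0,"dy":0,"dz":0,"wx":0,"wy":0,"wz":8.5,"hand":0},{"dx":0,"dy":0,"dz":0,"wx":0,"wy":0,"wz":8.5,"hand":0}]'; python3 -m inch '[{"dx":0,"dy":0,"dz":0,"wx":0,"wy":0,"wz":8.5,"hand":0},{"dx":0,"dy":0,"dz":0,"wx":0,"wy":0,"wz":8.5,"hand":0},{"dx":0,"dy":0,"dz":0,"wx":0,"wy":0,"wz":8.5,"hand":0},{"dx":0,"dy":0,"dz":0,"wx":0,"wy":0,"wz":8.5,"hand":0},{"dx":0,"dy":0,"dz":0,"wx":0,"wy":0,"wz":8.5,"hand":0},{"dx":0,"dy":0,"dz":0,"wx":0,"wy":0,"wz":8.5,"hand":0},{"dx":0,"dy":0,"dz":0,"wx":0,"wy":0,"wz":8.5,"hand":0},{"dx":0,"dy":0,"dz":0,"wx":0,"wy":0,"wz":8.5,"hand":0},{"dx":0,"dy":0,"dz":0,"wx":0,"wy":0,"wz":6,"hand":0},{"dx":0,"dy":0,"dz":0,"wx":0,"wy":0,"wz":0,"hand":0}]'; python3 - <<'E'
from h import *
s=sensors.sense();print(s['tcp_pos'],s['joint_pos'].round(2),R.from_quat(s['orientation']).as_matrix().round(3))
E
```

```text
time_s: 6.75
tcp_pos: [0.4057, 0.0948, 0.1648]
orientation: [0.089, 0.996, -0.008, -0.019]
force: [-0.2, 0.2, -0.3]
opening: 0.0
time_s: 7.75
tcp_pos: [0.4032, 0.0941, 0.1605]
orientation: [0.681, 0.732, -0.02, -0.011]
force: [1.0, -0.7, 1.2]
opening: -0.0001
[0.40316582 0.09413112 0.16046415] [-0.64  0.01  0.34  1.99 -0.    1.2  -0.23] [[-0.073  0.996 -0.044]
 [ 0.997  0.073 -0.014]
 [-0.011 -0.045 -0.999]]
```

```bash
python3 -m inch '[{"dx":0,"dy":30,"dz":10,"wx":-2.6,"wy":0,"wz":4,"hand":0},{"dx":-5,"dy":30,"dz":20,"wx":0,"wy":0,"wz":0,"hand":0},{"dx":-5,"dy":25,"dz":30,"wx":0,"wy":0,"wz":0,"hand":0},{"dx":0,"dy":0,"dz":40,"wx":0,"wy":0,"wz":0,"hand":0},{"dx":0,"dy":0,"dz":25,"wx":0,"wy":0,"wz":0,"hand":0},{"dx":0,"dy":0,"dz":0,"wx":0,"wy":0,"wz":0,"hand":0}]'; python3 - <<'E'
from h import *
s=sensors.sense();print(s['tcp_pos'],s['joint_pos'].round(2),R.from_quat(s['orientation']).as_matrix().round(3))
c=wristcam('w8')
E
```

```text
time_s: 8.35
tcp_pos: [0.4925, 0.0857, 0.0302]
orientation: [0.704, 0.711, -0.001, 0.006]
force: [0.1, -0.8, 0.4]
opening: 0.0
[0.49249662 0.08567578 0.03020384] [-0.55  0.33  0.36  1.96 -0.13  0.87 -0.12] [[-0.01   1.     0.007]
 [ 1.     0.01  -0.011]
 [-0.011  0.007 -1.   ]]
```

View pics/w8.png

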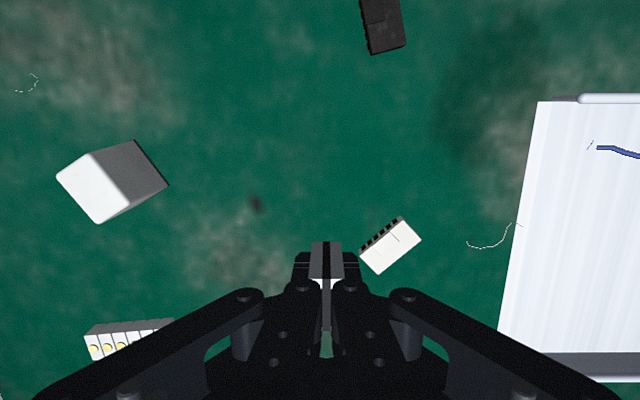

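```bash
python3 -m inch '[{"dx":-5,"dy":-3,"dz":15,"wx":0,"wy":0,"wz":0,"hand":0},{"dx":0,"dy":0,"dz":7,"wx":0,"wy":0,"wz":0,"hand":0},{"dx":0,"dy":0,"dz":2,"wx":0,"wy":0,"wz":0,"hand":0}]'
```

```text
time_s: 8.7
tcp_pos: [0.493, 0.0818, 0.0113]
orientation: [0.703, 0.711, 0.002, 0.008]
force: [-0.7, 0.0, 0.0]
opening: 0.0004
```

```bash
python3 -m inch '[{"dx":0,"dy":0,"dz":6,"wx":0,"wy":0,"wz":0,"hand":0},{"dx":0,"dy":4,"dz":0.5,"wx":0,"wy":0,"wz":0,"hand":0},{"dx":0,"dy":8,"dz":0.5,"wx":0,"wy":0,"wz":0,"hand":0},{"dx":0,"dy":8,"dz":0.5,"wx":0,"wy":0,"wz":0,"hand":0}]';python3 -m inch '[{"dx":0,"dy":8,"dz":0.5,"wx":0,"wy":0,"wz":0,"hand":0},{"dx":0,"dy":8,"dz":0.5,"wx":0,"wy":0,"wz":0,"hand":0}]'; python3 - <<'E'
from h import *
s=sensors.sense();print(s['tcp_pos'])
c=wristcam('w9')
E
```

```text
time_s: 9.1
tcp_pos: [0.5159, 0.0836, 0.0068]
orientation: [0.702, 0.712, 0.004, 0.008]
force: [-0.2, 0.2, 0.6]
opening: 0.0002
time_s: 9.3
tcp_pos: [0.5342, 0.084, 0.0065]
orientation: [0.702, 0.712, 0.005, 0.009]
force: [-0.5, 0.4, 0.5]
opening: -0.0004
[0.53418863 0.08395718 0.00650262]
```

View pics/w9.png

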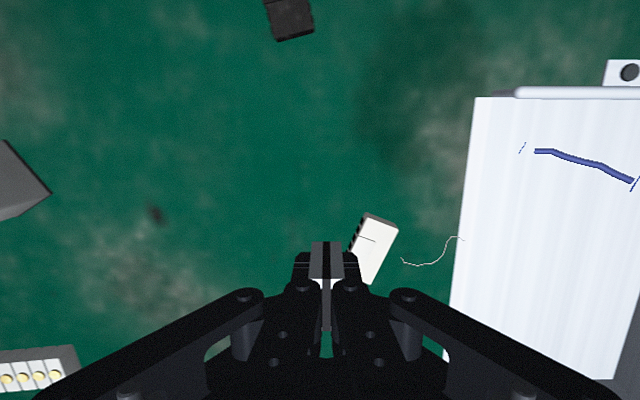

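```bash
python3 -m inch '[{"dx":0,"dy":8,"dz":0.5,"wx":0.6,"wy":0,"wz":0,"hand":0},{"dx":0,"dy":8,"dz":0,"wx":0.6,"wy":0,"wz":0,"hand":0},{"dx":0,"dy":8,"dz":0,"wx":0.3,"wy":0,"wz":0,"hand":0}]'; python3 - <<'E'
from h import *
s=sensors.sense();print(s['tcp_pos'])
c=wristcam('w10')
E
```

```text
time_s: 9.65
tcp_pos: [0.5604, 0.0841, 0.0059]
orientation: [0.702, 0.712, -0.005, -0.001]
force: [0.1, 0.5, -0.3]
opening: -0.0001
[0.56039576 0.08413178 0.00594683]
```

View pics/w10.png

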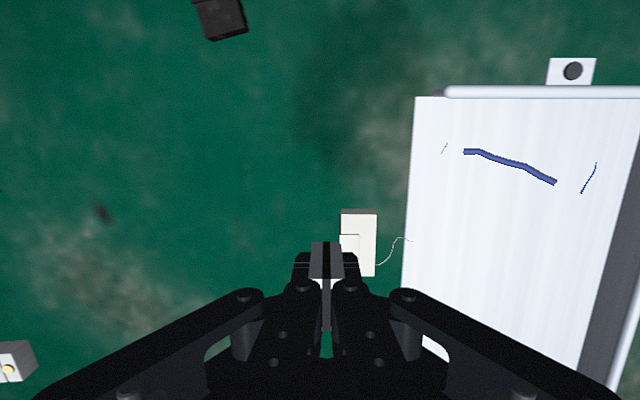

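```bash
python3 -m inch '[{"dx":0,"dy":8,"dz":-0.5,"wx":0,"wy":0,"wz":0,"hand":0},{"dx":0,"dy":8,"dz":-1,"wx":0,"wy":0,"wz":0,"hand":0},{"dx":0,"dy":8,"dz":-1,"wx":0,"wy":0,"wz":0,"hand":0},{"dx":0,"dy":8,"dz":-0.5,"wx":0,"wy":0,"wz":0,"hand":0},{"dx":0,"dy":8,"dz":-0.5,"wx":0,"wy":0,"wz":0,"hand":0}]'; python3 - <<'E'
from h import *
s=sensors.sense();print(s['tcp_pos'])
c=wristcam('w11')
E
```

```text
time_s: 10.2
tcp_pos: [0.6042, 0.0847, 0.0093]
orientation: [0.702, 0.712, -0.005, -0.0]
force: [-0.7, -0.2, -0.0]
opening: -0.0006
[0.60415951 0.08467741 0.00927108]
```

View pics/w11.png

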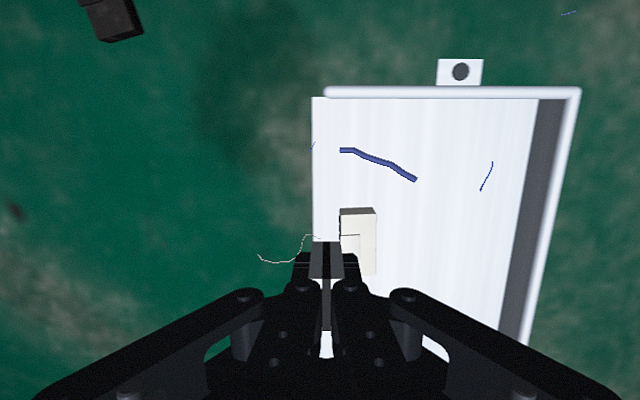

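```bash
python3 -m inch '[{"dx":0,"dy":8,"dz":0,"wx":0,"wy":0,"wz":0,"hand":0},{"dx":0,"dy":8,"dz":0.5,"wx":0,"wy":0,"wz":0,"hand":0},{"dx":0,"dy":8,"dz":0.5,"wx":0,"wy":0,"wz":0,"hand":0},{"dx":0,"dy":8,"dz":0,"wx":0,"wy":0,"wz":0,"hand":0},{"dx":0,"dy":8,"dz":0,"wx":0,"wy":0,"wz":0,"hand":0},{"dx":0,"dy":5,"dz":0,"wx":0,"wy":0,"wz":0,"hand":0},{"dx":0,"dy":-8,"dz":0,"wx":0,"wy":0,"wz":0,"hand":0}]'; python3 - <<'E'
from h import *
s=sensors.sense();print(s['tcp_pos'])
c=wristcam('w12')
E
```

```text
time_s: 10.95
tcp_pos: [0.6477, 0.085, 0.0087]
orientation: [0.703, 0.712, -0.004, 0.001]
force: [0.4, 0.4, 1.4]
opening: -0.0002
[0.64773251 0.08503906 0.00873605]
```

View pics/w12.png

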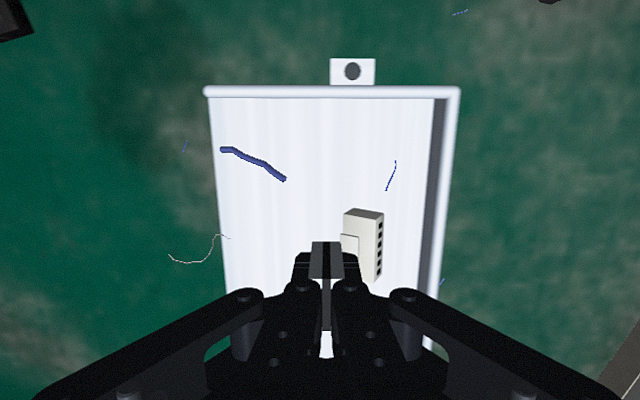

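```bash
python3 -m inch '[{"dx":0,"dy":-25,"dz":-5,"wx":0,"wy":0,"wz":0,"hand":0},{"dx":0,"dy":-30,"dz":-20,"wx":0,"wy":0,"wz":0,"hand":0},{"dx":0,"dy":-20,"dz":-30,"wx":0,"wy":0,"wz":0,"hand":0},{"dx":0,"dy":-10,"dz":-30,"wx":0,"wy":0,"wz":-7.5,"hand":0},{"dx":0,"dy":0,"dz":0,"wx":0,"wy":0,"wz":-7.5,"hand":0},{"dx":0,"dy":0,"dz":0,"wx":0,"wy":0,"wz":-7.5,"hand":0},{"dx":0,"dy":0,"dz":0,"wx":0,"wy":0,"wz":-7.5,"hand":0},{"dx":-16,"dy":-40,"dz":0,"wx":0,"wy":0,"wz":0,"hand":0},{"dx":-16,"dy":-40,"dz":0,"wx":0,"wy":0,"wz":0,"hand":0},{"dx":-16,"dy":-40,"dz":0,"wx":0,"wy":0,"wz":0,"hand":0},{"dx":0,"dy":0,"dz":0,"wx":0,"wy":0,"wz":0,"hand":0}]'; cat >> h.py <<'E'
def st(t=None):
    s=sensors.sense();M=R.from_quat(s['orientation']).as_matrix()
    a=np.degrees(np.arctan2(M[1,1],M[0,1]));print('t',s['time_s'],'tcp',(s['tcp_pos']*1000).round(1),'ydir deg',a.round(1),'zaxis',M[:,2].round(3),'j7',s['joint_pos'][6].round(2))
    if t is not None:
        d=np.array(t)-s['tcp_pos'][:2]*1000;print('need dx,dy',(d@M[:2,0]).round(1),(d@M[:2,1]).round(1))
E
python3 - <<'E'
from h import *
st([458,-49])
c=wristcam('w13')
E
```

```text
time_s: 12.1
tcp_pos: [0.4688, -0.0212, 0.0945]
orientation: [0.482, 0.876, -0.006, -0.005]
force: [-0.2, 0.2, -0.2]
opening: 0.0001
t 12.1 tcp [468.8 -21.2  94.5] ydir deg 32.4 zaxis [-0.014 -0.005 -1.   ] j7 0.6
need dx,dy -17.7 -24.0
```

View pics/w13.png

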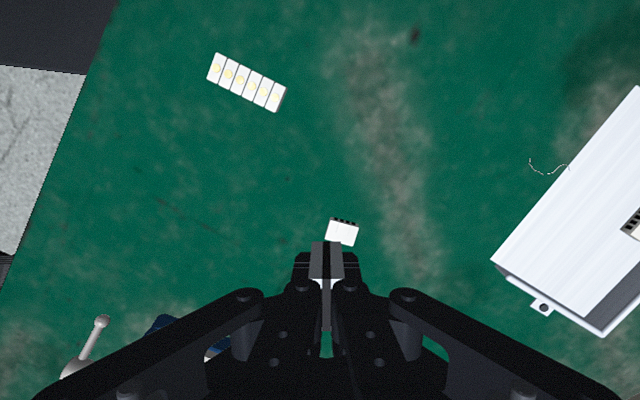

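```bash
python3 -m inch '[{"dx":-17,"dy":-24,"dz":0,"wx":0,"wy":0,"wz":0,"hand":0},{"dx":0,"dy":0,"dz":35,"wx":0,"wy":0,"wz":0,"hand":0},{"dx":0,"dy":0,"dz":35,"wx":0,"wy":0,"wz":0,"hand":0},{"dx":0,"dy":0,"dz":7,"wx":0,"wy":0,"wz":0,"hand":0},{"dx":0,"dy":0,"dz":2,"wx":0,"wy":0,"wz":0,"hand":0}]'; 
python3 - <<'E'
from h import *
c=wristcam('w14')
st([458,-49])
E
```

```text
time_s: 12.65
tcp_pos: [0.4603, -0.0426, 0.0159]
orientation: [0.479, 0.878, -0.002, -0.003]
force: [-1.5, 0.0, 0.3]
opening: 0.0001
t 12.7 tcp [460.2 -42.5  15.9] ydir deg 32.8 zaxis [-0.007 -0.002 -1.   ] j7 0.7
need dx,dy -4.3 -5.3
```

View pics/w14.png

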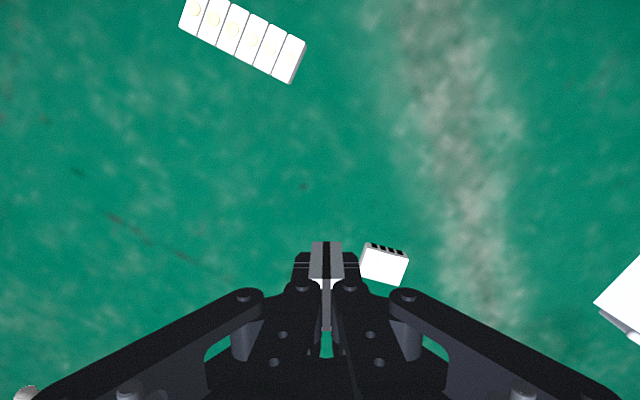

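```bash
python3 -m inch '[{"dx":-6,"dy":0,"dz":8,"wx":0,"wy":0,"wz":0,"hand":0},{"dx":-1,"dy":0,"dz":3,"wx":0,"wy":0,"wz":0,"hand":0},{"dx":0,"dy":7,"dz":1,"wx":0,"wy":0,"wz":0,"hand":0},{"dx":0,"dy":8,"dz":0.5,"wx":0,"wy":0,"wz":0,"hand":0},{"dx":0,"dy":8,"dz":0.5,"wx":0,"wy":0,"wz":0,"hand":0}]'; 
python3 - <<'E'
from h import *
c=wristcam('w15')
st()
E
```

```text
time_s: 13.2
tcp_pos: [0.4878, -0.0351, 0.0055]
orientation: [0.478, 0.878, -0.001, -0.0]
force: [-0.3, -0.2, 0.3]
opening: 0.0003
t 13.25 tcp [489.1 -33.9   5.6] ydir deg 32.9 zaxis [ 0. -0. -1.] j7 0.71
```

View pics/w15.png

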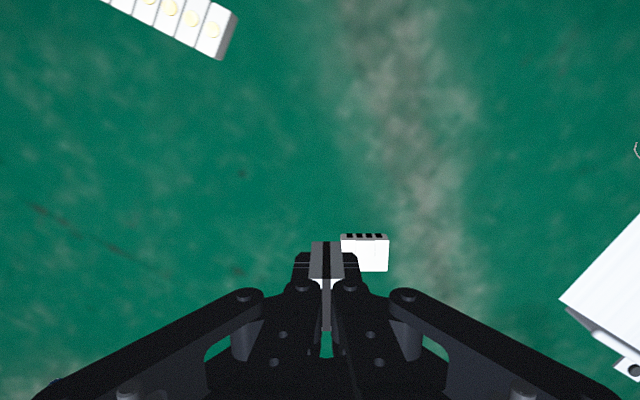

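```bash
python3 -m inch '[{"dx":0,"dy":8,"dz":0,"wx":0,"wy":0,"wz":0,"hand":0},{"dx":0,"dy":8,"dz":0,"wx":0,"wy":0,"wz":0,"hand":0},{"dx":0,"dy":8,"dz":0,"wx":0,"wy":0,"wz":0,"hand":0},{"dx":0,"dy":8,"dz":0,"wx":0,"wy":0,"wz":0,"hand":0},{"dx":0,"dy":8,"dz":0,"wx":0,"wy":0,"wz":0,"hand":0},{"dx":0,"dy":8,"dz":-0.5,"wx":0,"wy":0,"wz":0,"hand":0},{"dx":0,"dy":8,"dz":-0.5,"wx":0,"wy":0,"wz":0,"hand":0}]'; 
python3 - <<'E'
from h import *
c=wristcam('w16')
st()
E
```

```text
time_s: 13.95
tcp_pos: [0.5402, -0.0003, 0.0067]
orientation: [0.477, 0.879, -0.0, 0.0]
force: [-0.0, 0.5, -0.1]
opening: -0.0002
t 14.0 tcp [541.5   0.9   7. ] ydir deg 33.0 zaxis [ 0.001  0.    -1.   ] j7 0.65
```

View pics/w16.png

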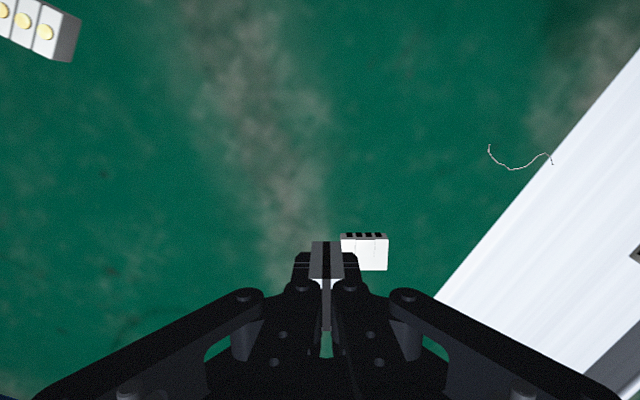

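```bash
python3 -m inch '[{"dx":0,"dy":8,"dz":-0.5,"wx":0,"wy":0,"wz":0,"hand":0},{"dx":0,"dy":8,"dz":-0.5,"wx":0,"wy":0,"wz":0,"hand":0},{"dx":0,"dy":8,"dz":-0.5,"wx":0,"wy":0,"wz":0,"hand":0},{"dx":0,"dy":8,"dz":-0.5,"wx":0,"wy":0,"wz":2,"hand":0},{"dx":0,"dy":8,"dz":-0.5,"wx":0,"wy":0,"wz":4,"hand":0},{"dx":0,"dy":8,"dz":0,"wx":0,"wy":0,"wz":4,"hand":0}]'; 
python3 - <<'E'
from h import *
c=wristcam('w17')
st()
E
```

```text
time_s: 14.6
tcp_pos: [0.585, 0.0277, 0.0097]
orientation: [0.554, 0.833, 0.0, 0.0]
force: [-0.2, -0.0, 1.6]
opening: 0.0002
t 14.65 tcp [586.2  28.8   9.7] ydir deg 22.5 zaxis [ 0.002  0.001 -1.   ] j7 0.45
```

View pics/w17.png

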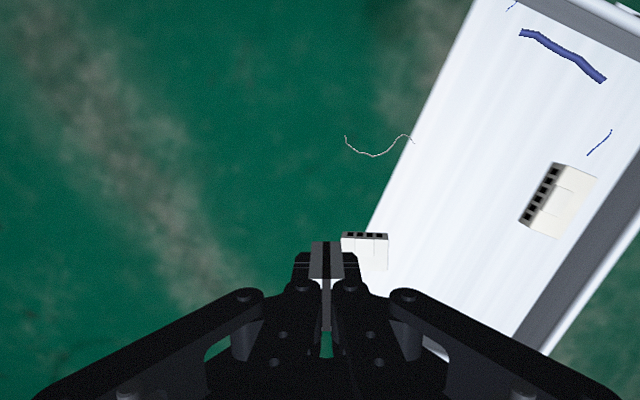

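```bash
python3 -m inch '[{"dx":0,"dy":8,"dz":0,"wx":0,"wy":0,"wz":4,"hand":0},{"dx":0,"dy":8,"dz":0,"wx":0,"wy":0,"wz":4,"hand":0},{"dx":0,"dy":8,"dz":0.5,"wx":0,"wy":0,"wz":4,"hand":0},{"dx":0,"dy":8,"dz":0.5,"wx":0,"wy":0,"wz":3,"hand":0},{"dx":0,"dy":8,"dz":0,"wx":0,"wy":0,"wz":2,"hand":0},{"dx":0,"dy":7,"dz":0,"wx":0,"wy":0,"wz":0,"hand":0},{"dx":0,"dy":-8,"dz":0,"wx":0,"wy":0,"wz":0,"hand":0}]'; 
python3 - <<'E'
from h import *
c=wristcam('w18')
st()
E
```

```text
time_s: 15.35
tcp_pos: [0.6263, 0.0405, 0.0084]
orientation: [0.672, 0.74, 0.0, 0.0]
force: [0.1, 0.8, -0.4]
opening: 0.0
t 15.4 tcp [624.   40.    7.9] ydir deg 5.5 zaxis [-0.001  0.    -1.   ] j7 0.17
```

View pics/w18.png

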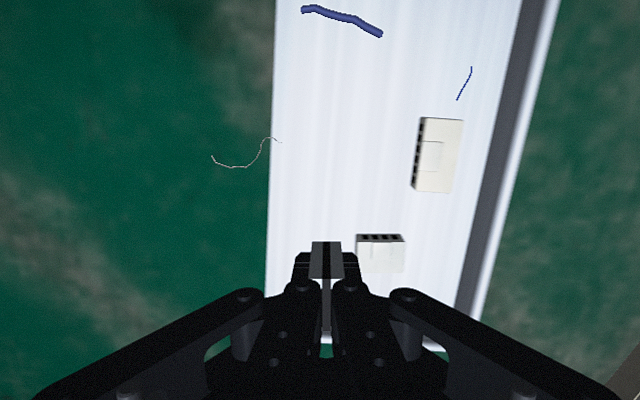

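```bash
python3 -m inch '[{"dx":0,"dy":-25,"dz":-5,"wx":0,"wy":0,"wz":0,"hand":0},{"dx":0,"dy":-30,"dz":-30,"wx":0,"wy":0,"wz":0,"hand":0},{"dx":10,"dy":-20,"dz":-40,"wx":0,"wy":0,"wz":0,"hand":0},{"dx":40,"dy":-10,"dz":-20,"wx":0,"wy":0,"wz":0,"hand":0},{"dx":45,"dy":0,"dz":0,"wx":0,"wy":0,"wz":0,"hand":0},{"dx":45,"dy":0,"dz":0,"wx":0,"wy":0,"wz":0,"hand":0},{"dx":30,"dy":0,"dz":0,"wx":0,"wy":0,"wz":0,"hand":0},{"dx":0,"dy":0,"dz":0,"wx":0,"wy":0,"wz":0,"hand":0}]'; python3 -m inch '[{"dx":0,"dy":0,"dz":0,"wx":0,"wy":0,"wz":8,"hand":0},{"dx":0,"dy":0,"dz":0,"wx":0,"wy":0,"wz":8,"hand":0},{"dx":0,"dy":0,"dz":0,"wx":0,"wy":0,"wz":8,"hand":0},{"dx":0,"dy":0,"dz":0,"wx":0,"wy":0,"wz":8,"hand":0},{"dx":0,"dy":0,"dz":0,"wx":0,"wy":0,"wz":8,"hand":0},{"dx":0,"dy":0,"dz":0,"wx":0,"wy":0,"wz":8,"hand":0},{"dx":0,"dy":0,"dz":0,"wx":0,"wy":0,"wz":8,"hand":0},{"dx":0,"dy":0,"dz":0,"wx":0,"wy":0,"wz":8,"hand":0},{"dx":0,"dy":0,"dz":0,"wx":0,"wy":0,"wz":8,"hand":0},{"dx":0,"dy":0,"dz":0,"wx":0,"wy":0,"wz":6,"hand":0},{"dx":0,"dy":0,"dz":0,"wx":0,"wy":0,"wz":0,"hand":0}]'
python3 - <<'E'
from h import *
c=wristcam('w19')
st([505,235])
E
```

```text
time_s: 16.2
tcp_pos: [0.5126, 0.2022, 0.1059]
orientation: [0.671, 0.741, -0.001, -0.003]
force: [-0.1, -0.7, 0.3]
opening: -0.0
time_s: 17.3
tcp_pos: [0.5067, 0.1906, 0.1046]
orientation: [0.992, 0.129, -0.005, -0.001]
force: [0.4, -0.0, -0.6]
opening: 0.0002
t 17.35 tcp [506.8 190.5 104.6] ydir deg -75.0 zaxis [-0.011  0.    -1.   ] j7 -1.53
need dx,dy 9.8 -43.5
```

View pics/w19.png

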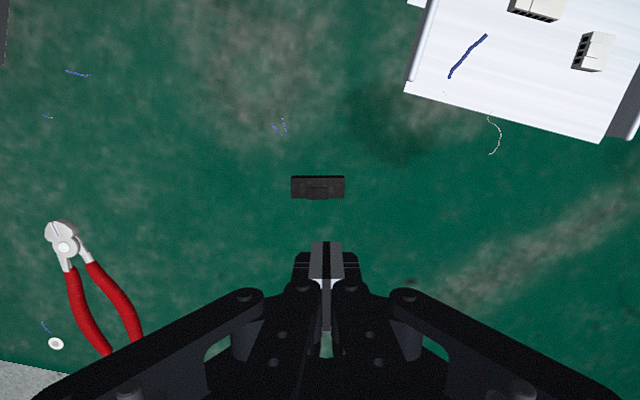

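```bash
python3 - <<'E'
from h import *
c=wristcam();rect(c,c['pixels'],(275,365,165,212),1,.010);st([505,235])
E
```

```text
n 1270 c (516.1, 200.1) size 40.0 18.3 long axis deg from +x -75.0
t 17.4 tcp [506.9 190.8 104.7] ydir deg -75.0 zaxis [-0.011  0.    -1.   ] j7 -1.53
need dx,dy 9.6 -43.2
```

```bash
python3 -m inch '[{"dx":5,"dy":-30,"dz":0,"wx":0,"wy":0,"wz":0,"hand":0},{"dx":5,"dy":-16,"dz":10,"wx":0,"wy":0,"wz":0,"hand":0},{"dx":0,"dy":0,"dz":35,"wx":0,"wy":0,"wz":0,"hand":0},{"dx":0,"dy":0,"dz":35,"wx":0,"wy":0,"wz":0,"hand":0},{"dx":0,"dy":0,"dz":7,"wx":0,"wy":0,"wz":0,"hand":0},{"dx":0,"dy":0,"dz":0,"wx":0,"wy":0,"wz":0,"hand":0}]'
python3 - <<'E'
from h import *
st([504.6,237.6]); c=wristcam('w20')
E
```

```text
time_s: 18.0
tcp_pos: [0.5045, 0.2388, 0.0144]
orientation: [0.99, 0.138, -0.004, -0.002]
force: [-0.3, 0.3, 0.8]
opening: 0.0002
t 18.0 tcp [504.5 238.8  14.4] ydir deg -74.1 zaxis [-0.009  0.002 -1.   ] j7 -1.53
need dx,dy -0.2 1.2
```

View pics/w20.png

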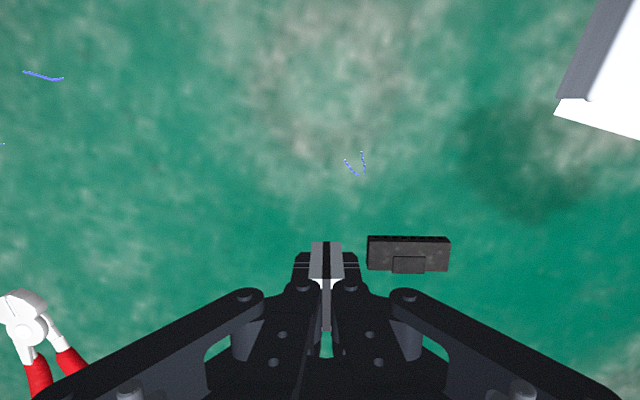

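```bash
python3 -m inch '[{"dx":0,"dy":0,"dz":7,"wx":0,"wy":0,"wz":0,"hand":0},{"dx":0,"dy":5,"dz":2,"wx":0,"wy":0,"wz":0.5,"hand":0},{"dx":0,"dy":8,"dz":0.5,"wx":0,"wy":0,"wz":0.5,"hand":0},{"dx":0,"dy":8,"dz":0,"wx":0,"wy":0,"wz":0,"hand":0},{"dx":0,"dy":8,"dz":0,"wx":0,"wy":0,"wz":0,"hand":0},{"dx":0,"dy":8,"dz":0,"wx":0,"wy":0,"wz":0,"hand":0}]'
python3 - <<'E'
from h import *
st(); c=wristcam('w21')
E
```

```text
time_s: 18.65
tcp_pos: [0.5181, 0.2015, 0.0094]
orientation: [0.992, 0.129, -0.001, -0.003]
force: [-0.1, 0.5, -0.8]
opening: -0.0001
t 18.65 tcp [518.1 201.5   9.4] ydir deg -75.2 zaxis [-0.002  0.006 -1.   ] j7 -1.46
```

View pics/w21.png

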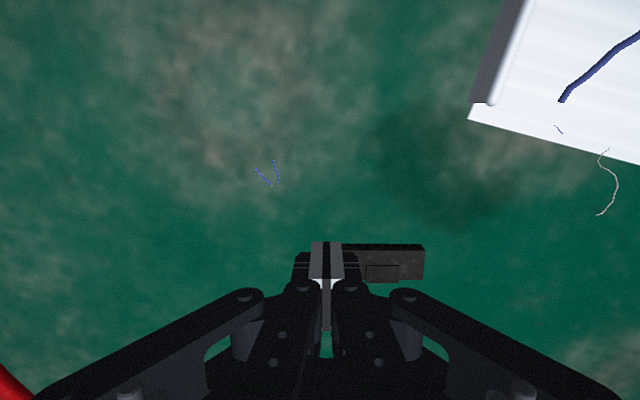

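```bash
python3 -m inch '[{"dx":-1,"dy":8,"dz":2,"wx":0,"wy":0,"wz":0,"hand":0},{"dx":-1,"dy":8,"dz":1.5,"wx":0,"wy":0,"wz":0,"hand":0},{"dx":-1,"dy":8,"dz":1,"wx":0,"wy":0,"wz":0,"hand":0}]'
python3 - <<'E'
from h import *
st(); c=wristcam('w22')
E
```

```text
time_s: 19.0
tcp_pos: [0.5223, 0.1744, 0.0048]
orientation: [0.992, 0.128, -0.0, -0.003]
force: [0.1, 0.9, 0.5]
opening: 0.0001
t 19.0 tcp [522.3 174.4   4.8] ydir deg -75.2 zaxis [-0.002  0.006 -1.   ] j7 -1.41
```

View pics/w22.png

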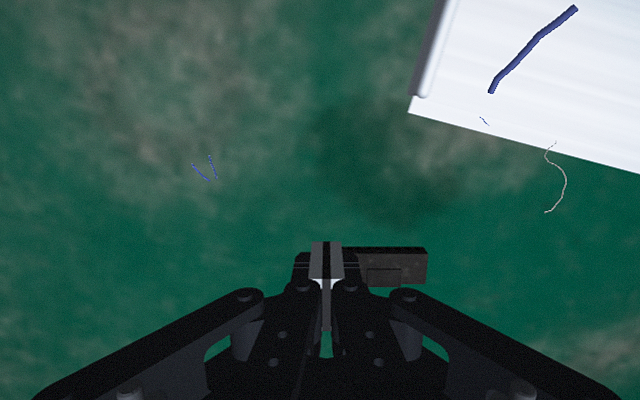

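```bash
python3 -m inch '[{"dx":-1,"dy":8,"dz":0,"wx":0,"wy":0,"wz":0,"hand":0},{"dx":-1,"dy":8,"dz":-0.5,"wx":0,"wy":0,"wz":0,"hand":0},{"dx":-1,"dy":7,"dz":-0.5,"wx":0,"wy":0,"wz":0,"hand":0},{"dx":0,"dy":-15,"dz":0,"wx":0,"wy":0,"wz":0,"hand":0},{"dx":0,"dy":-20,"dz":-10,"wx":0,"wy":0,"wz":0,"hand":0},{"dx":0,"dy":0,"dz":-40,"wx":0,"wy":0,"wz":0,"hand":0},{"dx":0,"dy":0,"dz":-40,"wx":0,"wy":0,"wz":0,"hand":0},{"dx":0,"dy":0,"dz":0,"wx":0,"wy":0,"wz":0,"hand":0}]'
python3 - <<'E'
from h import *
st(); c=wristcam('w23')
E
```

```text
time_s: 19.85
tcp_pos: [0.5151, 0.1818, 0.0974]
orientation: [0.992, 0.127, -0.002, -0.002]
force: [0.8, -0.2, -0.3]
opening: -0.0003
t 19.85 tcp [515.1 181.8  97.4] ydir deg -75.4 zaxis [-0.005  0.003 -1.   ] j7 -1.51
```

View pics/w23.png

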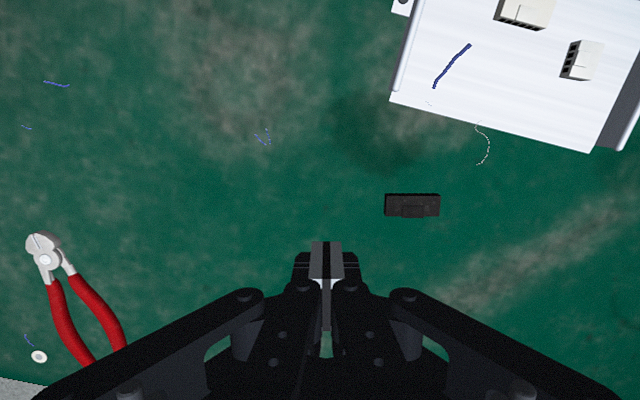

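```bash
python3 - <<'E'
from h import *
c=wristcam();rect(c,c['pixels'],(370,460,175,235),1,.010)
P=world(c)
for n,b in [('mid',(480,560,0,35)),('short',(555,610,30,90))]:
    Q=P[b[2]:b[3],b[0]:b[1]].reshape(-1,3);q=Q[Q[:,2]>.011];print(n,len(q),q.mean(0).round(4),np.percentile(q,[3,97],0).round(3).tolist())
E
python3 -m inch '[{"dx":0,"dy":0,"dz":0,"wx":0,"wy":0,"wz":-7.5,"hand":0},{"dx":0,"dy":0,"dz":0,"wx":0,"wy":0,"wz":-7.5,"hand":0},{"dx":0,"dy":0,"dz":0,"wx":0,"wy":0,"wz":-7.5,"hand":0},{"dx":0,"dy":0,"dz":0,"wx":0,"wy":0,"wz":-7.5,"hand":0},{"dx":0,"dy":0,"dz":0,"wx":0,"wy":0,"wz":-7.5,"hand":0},{"dx":0,"dy":0,"dz":0,"wx":0,"wy":0,"wz":-7.5,"hand":0},{"dx":0,"dy":0,"dz":0,"wx":0,"wy":0,"wz":-7.5,"hand":0},{"dx":0,"dy":0,"dz":0,"wx":0,"wy":0,"wz":-7.5,"hand":0},{"dx":0,"dy":0,"dz":0,"wx":0,"wy":0,"wz":-7,"hand":0},{"dx":0,"dy":0,"dz":0,"wx":0,"wy":0,"wz":0,"hand":0}]'
python3 - <<'E'
from h import *
st([500,125])
E
```

```text
n 1378 c (531.4, 122.0) size 41.1 18.9 long axis deg from +x -75.4
mid 1067 [0.6653 0.0953 0.0161] [[0.661, 0.081, 0.011], [0.673, 0.11, 0.016]]
short 1097 [0.6505 0.0504 0.0167] [[0.641, 0.04, 0.012], [0.662, 0.056, 0.016]]
time_s: 20.95
tcp_pos: [0.5022, 0.1804, 0.0779]
orientation: [0.741, 0.672, -0.015, -0.008]
force: [0.0, -0.2, -0.2]
opening: 0.0002
t 20.95 tcp [502.2 180.4  77.9] ydir deg -5.6 zaxis [-0.033 -0.009 -0.999] j7 -0.37
need dx,dy -55.4 3.2
```

```bash
python3 -m inch '[{"dx":-28,"dy":-3,"dz":0,"wx":-1.9,"wy":0,"wz":-5,"hand":0},{"dx":-25,"dy":-3,"dz":10,"wx":0,"wy":0,"wz":0,"hand":0},{"dx":0,"dy":0,"dz":30,"wx":0,"wy":0,"wz":0,"hand":0},{"dx":0,"dy":0,"dz":18,"wx":0,"wy":0,"wz":0,"hand":0},{"dx":0,"dy":0,"dz":0,"wx":0,"wy":0,"wz":0,"hand":0}]'
python3 - <<'E'
from h import *
st([499,124]); c=wristcam('w24')
E
```

```text
time_s: 21.45
tcp_pos: [0.49, 0.1253, 0.0149]
orientation: [0.716, 0.698, -0.006, 0.003]
force: [-0.1, 0.7, 0.6]
opening: 0.0002
t 21.45 tcp [490.  125.3  14.9] ydir deg -1.4 zaxis [-0.004 -0.013 -1.   ] j7 -0.2
need dx,dy -1.1 9.1
```

View pics/w24.png

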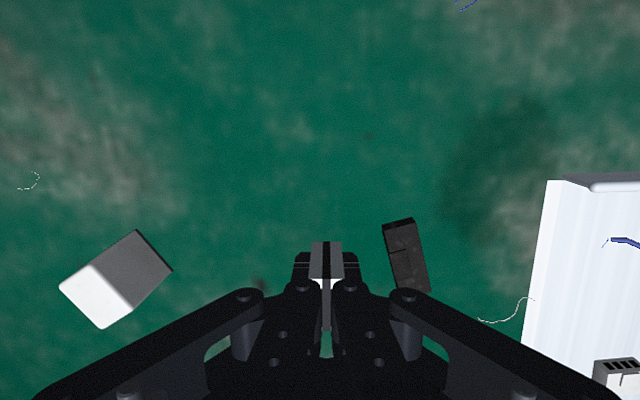

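```bash
python3 -m inch '[{"dx":0,"dy":3,"dz":7,"wx":0,"wy":0,"wz":0,"hand":0},{"dx":0,"dy":6,"dz":2.5,"wx":0,"wy":0,"wz":0,"hand":0},{"dx":0,"dy":8,"dz":0.5,"wx":0,"wy":0,"wz":0,"hand":0},{"dx":0,"dy":8,"dz":0.5,"wx":0,"wy":0,"wz":0,"hand":0},{"dx":0,"dy":8,"dz":0.5,"wx":0,"wy":0,"wz":0,"hand":0},{"dx":0,"dy":8,"dz":0,"wx":0,"wy":0,"wz":0,"hand":0}]'
python3 - <<'E'
from h import *
st(); c=wristcam('w25')
E
```

```text
time_s: 22.1
tcp_pos: [0.5363, 0.1265, 0.0065]
orientation: [0.716, 0.698, -0.003, 0.004]
force: [-0.4, -0.4, -0.5]
opening: -0.0001
t 22.1 tcp [536.3 126.5   6.5] ydir deg -1.5 zaxis [ 0.   -0.01 -1.  ] j7 -0.16
```

View pics/w25.png

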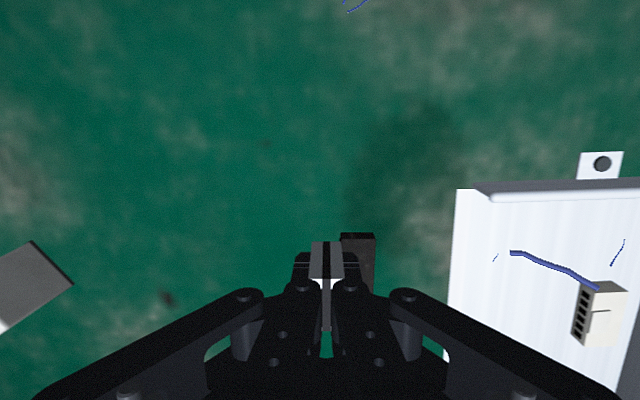

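```bash
python3 -m inch '[{"dx":0,"dy":-10,"dz":0,"wx":0,"wy":0,"wz":0,"hand":0},{"dx":-10,"dy":0,"dz":0,"wx":0,"wy":0,"wz":0,"hand":0},{"dx":-1,"dy":4,"dz":0,"wx":0,"wy":0,"wz":0,"hand":0},{"dx":0,"dy":8,"dz":0,"wx":0,"wy":0,"wz":0,"hand":0},{"dx":0,"dy":8,"dz":0,"wx":0,"wy":0,"wz":0,"hand":0}]'
python3 - <<'E'
from h import *
st(); c=wristcam('w26')
E
```

```text
time_s: 22.65
tcp_pos: [0.5469, 0.1136, 0.0071]
orientation: [0.716, 0.698, -0.003, 0.004]
force: [0.6, 0.2, 0.3]
opening: 0.0001
t 22.65 tcp [546.9 113.6   7.1] ydir deg -1.5 zaxis [ 0.001 -0.01  -1.   ] j7 -0.13
```

View pics/w26.png

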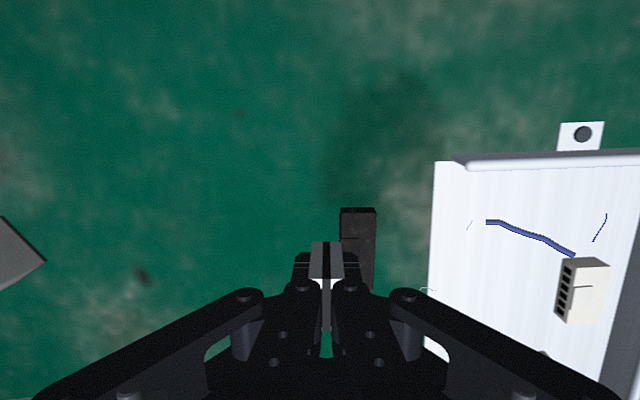

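```bash
python3 -m inch '[{"dx":0,"dy":8,"dz":0.5,"wx":0,"wy":0,"wz":0,"hand":0},{"dx":0,"dy":8,"dz":0,"wx":0,"wy":0,"wz":-0.5,"hand":0},{"dx":0,"dy":8,"dz":-0.5,"wx":0,"wy":0,"wz":-0.5,"hand":0},{"dx":0,"dy":8,"dz":-1,"wx":0,"wy":0,"wz":-0.5,"hand":0},{"dx":0,"dy":8,"dz":-1,"wx":0,"wy":0,"wz":0,"hand":0},{"dx":0,"dy":7,"dz":-0.5,"wx":0,"wy":0,"wz":0,"hand":0}]'
python3 - <<'E'
from h import *
st(); c=wristcam('w27')
E
```

```text
time_s: 23.3
tcp_pos: [0.5994, 0.1135, 0.0096]
orientation: [0.706, 0.708, -0.003, 0.004]
force: [0.1, 0.1, -0.0]
opening: 0.0
t 23.3 tcp [599.4 113.5   9.6] ydir deg 0.2 zaxis [ 0.002 -0.01  -1.   ] j7 -0.07
```

View pics/w27.png

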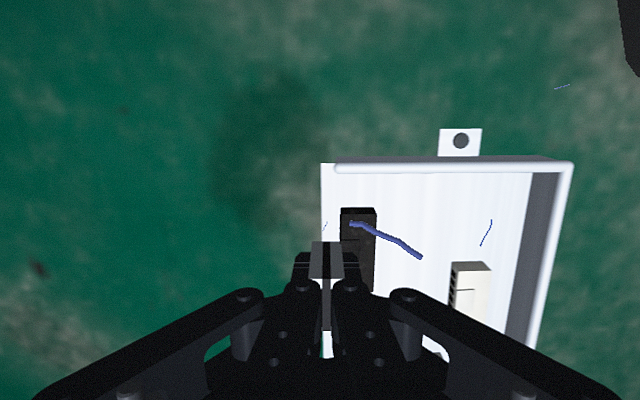

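```bash
python3 -m inch '[{"dx":0,"dy":8,"dz":0.5,"wx":0,"wy":0,"wz":0,"hand":0},{"dx":0,"dy":8,"dz":0.5,"wx":0,"wy":0,"wz":0,"hand":0},{"dx":0,"dy":5,"dz":0,"wx":0,"wy":0,"wz":0,"hand":0},{"dx":0,"dy":-15,"dz":0,"wx":0,"wy":0,"wz":0,"hand":0},{"dx":0,"dy":-25,"dz":-10,"wx":0,"wy":0,"wz":0,"hand":0},{"dx":0,"dy":-20,"dz":-30,"wx":0,"wy":0,"wz":0,"hand":0},{"dx":0,"dy":0,"dz":-45,"wx":0,"wy":0,"wz":0,"hand":0},{"dx":0,"dy":0,"dz":-45,"wx":0,"wy":0,"wz":0,"hand":0},{"dx":0,"dy":0,"dz":-30,"wx":0,"wy":0,"wz":0,"hand":0},{"dx":0,"dy":0,"dz":0,"wx":0,"wy":0,"wz":0,"hand":0}]'
python3 - <<'E'
from h import *
st(); c=wristcam('w28');cam('scene','s28')
cv2.imwrite('pics/s28c.png',cv2.resize(cv2.imread('pics/s28.png')[150:290,200:420],None,fx=3.5,fy=3.5,interpolation=2))
E
```

```text
time_s: 24.35
tcp_pos: [0.5611, 0.1144, 0.1725]
orientation: [0.706, 0.708, -0.005, 0.004]
force: [-0.1, -0.0, 0.4]
opening: 0.0001
t 24.35 tcp [561.1 114.4 172.5] ydir deg 0.1 zaxis [-0.001 -0.012 -1.   ] j7 -0.16
```

View pics/w28.png

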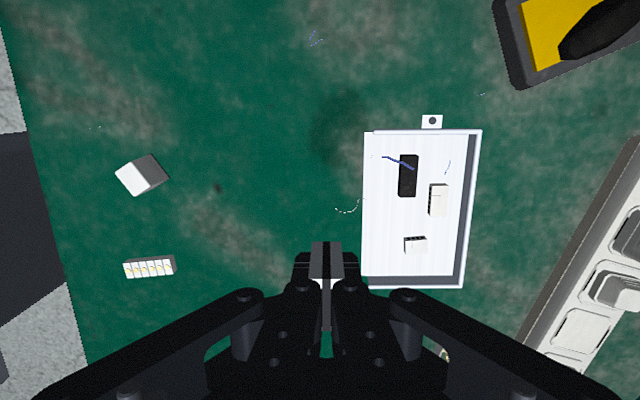

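View pics/s28c.png

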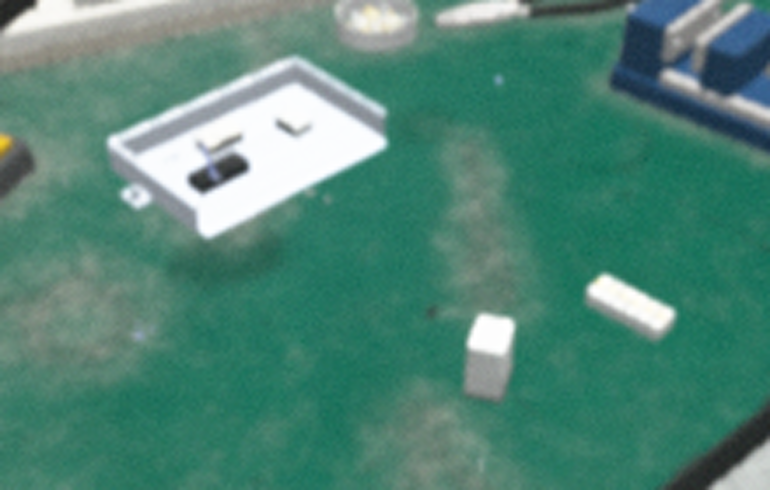

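```bash
python3 - <<'E'
from h import *
c=wristcam('w29');im=c['pixels'];P=world(c)
rect(c,im,(110,175,150,198),0,.038);rect(c,im,(118,180,252,282),0,.014);rect(c,im,(392,425,148,202),1,.014)
for n,b in [('long',(396,420,150,200)),('mid',(425,452,180,220)),('short',(400,430,233,257))]:
    Q=P[b[2]:b[3],b[0]:b[1]].reshape(-1,3);q=Q[Q[:,2]>.0115]
    A=np.c_[q[:,:2]-q[:,:2].mean(0),np.ones(len(q))];k=np.linalg.lstsq(A,q[:,2],rcond=None)[0]
    print(n,len(q),q.mean(0).round(4),'tilt',np.hypot(k[0],k[1]).round(3),np.percentile(q,[2,98],0).round(3).tolist())
for p in [(368,131),(366,285),(462,287),(480,131),(400,220)]: print(p,P[p[1],p[0]].round(4))
st()
E
```

```text
n 677 c (395.2, 121.5) size 26.6 19.0 long axis deg from +x -58.0
n 761 c (380.6, 23.0) size 48.7 18.1 long axis deg from +x 6.2
n 714 c (637.2, 119.4) size 39.5 16.7 long axis deg from +x -89.8
long 722 [0.6355 0.1205 0.0193] tilt 2.598 [[0.62, 0.1, 0.012], [0.645, 0.139, 0.044]]
mid 546 [0.6675 0.0966 0.0162] tilt 1.941 [[0.661, 0.081, 0.012], [0.676, 0.111, 0.016]]
short 329 [0.6502 0.0479 0.0139] tilt 0.03 [[0.64, 0.039, 0.012], [0.66, 0.056, 0.016]]
(368, 131) [0.5972 0.1593 0.0034]
(366, 285) [0.5734 0.1268 0.2109]
(462, 287) [0.6934 0.01   0.0234]
(480, 131) [0.6903 0.1613 0.023 ]
(400, 220) [0.6324 0.0725 0.0026]
t 24.5 tcp [558.4 113.9 166.9] ydir deg 0.1 zaxis [-0.009 -0.015 -1.   ] j7 -0.16
```

```bash
python3 - <<'E'
from h import *
P=world(wristcam())
for n,b in [('long',(400,416,160,192)),('mid',(431,447,186,214)),('short',(406,425,237,252))]:
    z=P[b[2]:b[3],b[0]:b[1],2]; print(n,[np.median(a).round(4) for a in (z[:len(z)//2],z[len(z)//2:],z[:,:8],z[:,8:])])
print(robot.close_job())
E
```

```text
long [np.float64(0.0141), np.float64(0.0138), np.float64(0.0089), np.float64(0.0147)]
mid [np.float64(0.0133), np.float64(0.0137), np.float64(0.008), np.float64(0.0144)]
short [np.float64(0.0089), np.float64(0.0137), np.float64(0.0076), np.float64(0.0137)]
the job is handed in; nothing more can be done
None
```

All three housings were swept into the tray with the closed fingertips, and I handed the job in at about 24.5 s of the 61 s. No verdict came back. My last pictures show them lying separately on the tray floor.

| Housing | Measured centre (world, mm) | Tray x of the centre (mm, must be -37 to 45) |
|---|---|---|
| Short | (650, 48) | about 2 |
| Middle | (668, 97) | about 20 |
| Long | (636, 120) | about -12 |

The tray origin came out at about (648, 84) mm.

- **First push of the middle housing:** the closed fingertips proved narrower than I had assumed, and the housing turned and slipped aside. I turned the tool a quarter turn to push with the wider side of the pads, and it then went in cleanly.
- **Relay and terminal strip:** my last measurements put both within about 2–3 mm of where they started, which is about the accuracy of the camera calibration. Their directions were unchanged. The arm was lifted clear at the end.
- **Flatness:** this check was inconclusive. Two tilt fits gave meaningless values, probably because edge pixels were mixed in. The top heights, about 14 mm over most of each housing, and the pictures agree with all three lying flat, but I could not measure the tilt itself.
- **Tray lip:** the visible front edge was at about x 0.597 m, roughly 20 mm inside where the given dimensions put it. I raised the fingers early to be safe, and the housings crossed it without trouble.

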